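Pack a gel casting chamber tight and hold its wedge

TASK

The gel cassettes in the casting chamber need packing tight. From the rack, stand full-width filler plates (never the narrow ones) one after another in the gap between the cassettes and the chamber's front wall, right down on the floor, until the wedge pushed down between the last plate and the front wall bites part-way: with too few plates it drops to the floor, with too many it hardly enters. Push it until you feel the whole stack tight, without ramming it, and finish while still gripping it there, holding the stack tight so that I can fit the clamps; spare plates stay in the rack and everything else stays where it is.

Things in the scene. Friction and masses are not known exactly. Their poses are not given: they have to be found in the camera images.
- caster: Gel casting chamber: open-topped grey plastic box, fixed to the bench, 124 mm (its x) by 128 mm (its y) by 90 mm high. Origin at the centre of its underside, z up. Floor 10 mm thick (inside floor at z 10 mm); all four walls 10 mm thick, with their tops at z 90 mm; inside 100 mm along x by 108 mm along y. The front wall is the one at -x (inner face at x = -50 mm).
- front_edge (a point): Middle of the inner top edge of the chamber's front wall (x -50, y 0, z 90 mm in the chamber's frame, same axes).
- stack_edge (a point): Middle of the top edge of the front face of the glass gel cassettes, which stand in the chamber in front of its aluminium back plate, both locked in place. The distance from front_edge to stack_edge along the chamber's x is the gap to be packed: 21 to 39 mm, differing from run to run. The cassettes are 100 mm wide and 80 mm high, their top level with the walls.
- rack: Dark steel drying rack, fixed, 167 mm (its x) by 112 mm (its y) by 43 mm high, origin at the centre of its underside. Its 8 mm floor carries ribs that form six upright slots, 14 mm wide and 35 mm deep, 25 mm apart along its x, centred at x = -62.5, -37.5 ... 62.5 mm. The three full-width filler plates, the two narrow plates and the wedge stand upright in the slots, in an order that differs from run to run; each one's width lies along the rack's y.
- filler0_tab (a point): Grip tab of a full-width filler plate: white plastic, loose, body 10 mm thick (its x), 100 mm wide (its y), 80 mm high (z), with a grip tab 50 mm wide, 10 mm thick and 46 mm high standing on the middle of its top edge (126 mm overall, 85 to 170 g). This point is the centre of the tab, 103 mm above the plate's underside and 23 mm above its shoulders; z points up the plate. Easily gripped across the 50 mm width of the tab, above the shoulders.
- filler1_tab (a point): Grip tab of another full-width filler plate, the same as filler0.
- filler2_tab (a point): Grip tab of another full-width filler plate, the same as filler0.
- narrow0_tab (a point): Grip tab of a narrow plate for another chamber: like filler0, with the same tab, but its body is only 74 mm wide. Not to be used.
- narrow1_tab (a point): Grip tab of a narrow plate for another chamber: like filler0, with the same tab, but its body is only 74 mm wide. Not to be used.
- wedge_tab (a point): Grip tab of the wedge: white plastic, 100 mm wide (its y), symmetrical, tapering over its 80 mm high body from 25 mm thick (its x) at the shoulders to 3 mm at the toe, so that it goes down 3.6 mm for each mm of gap; grip tab 50 mm wide, 14 mm thick, 46 mm high on top (100 to 200 g). This point is the centre of the tab, 103 mm above the toe; z points up. In a gap of 4 to 22 mm it jams between the edges before it reaches the floor.
- wash_bottle: White plastic bottle, 48 mm across, 85 mm high; not part of the job, to be left alone. Origin at the middle of its underside.
- marker: Marker pen lying flat, 135 mm long; not part of the job, to be left alone. Origin at the middle of its underside.
- rack_mid (a point): Centre of the rack, level with the tops of its ribs (43 mm above its underside).
There are look-alikes about, which are no part of the job. Leave any blue, pink or yellow look-alike of the part that bears wedge_tab alone.

How it is judged:
On the way, in this order (a step that is already met when the one before it is completed fails the run):
1. a full-width filler plate stands on the floor of the chamber, in the gap (((x of filler0_tab in the frame of caster between -0.05 and 0.05 m and y of filler0_tab in the frame of caster between -0.008 and 0.008 m and z of filler0_tab in the frame of caster below 0.117 m and angle between filler0_tab's own z axis and vertical below 0.15 rad) or (x of filler1_tab in the frame of caster between -0.05 and 0.05 m and y of filler1_tab in the frame of caster between -0.008 and 0.008 m and z of filler1_tab in the frame of caster below 0.117 m and angle between filler1_tab's own z axis and vertical below 0.15 rad) or (x of filler2_tab in the frame of caster between -0.05 and 0.05 m and y of filler2_tab in the frame of caster between -0.008 and 0.008 m and z of filler2_tab in the frame of caster below 0.117 m and angle between filler2_tab's own z axis and vertical below 0.15 rad))), for 0.2 s.
2. the wedge is snug between a filler plate and the front wall, and the stack bears on the cassettes (contact force between wedge and caster above 2 N and (contact force between wedge and filler0 above 2 N or contact force between wedge and filler1 above 2 N or contact force between wedge and filler2 above 2 N) and contact force between any of filler0, filler1, filler2 and backplate above 2 N and z of wedge_tab in the frame of caster between 0.117 and 0.185 m and y of wedge_tab in the frame of caster between -0.01 and 0.01 m and x of wedge_tab in the frame of caster between -0.05 and 0.03 m and angle between wedge_tab's own z axis and vertical below 0.15 rad), for 0.2 s.
At the end, for the whole second after the job is handed in: Fingers hold the wedge; wedge-chamber, wedge-filler and filler-cassette forces each over 2 N; wedge 8 mm or more down, toe 4 mm off the floor, central to 10 mm, upright to 0.15 rad. Each filler plate is down on the chamber floor (4 mm, 8 mm sideways, 0.15 rad) or within 30 mm of its start (all of step 2 and contact force between the fingers and wedge above 2 N and ((x of filler0_tab in the frame of caster between -0.05 and 0.05 m and y of filler0_tab in the frame of caster between -0.008 and 0.008 m and z of filler0_tab in the frame of caster below 0.117 m and angle between filler0_tab's own z axis and vertical below 0.15 rad) or distance of filler0_tab from where it was at the start of the episode below 0.03 m) and ((x of filler1_tab in the frame of caster between -0.05 and 0.05 m and y of filler1_tab in the frame of caster between -0.008 and 0.008 m and z of filler1_tab in the frame of caster below 0.117 m and angle between filler1_tab's own z axis and vertical below 0.15 rad) or distance of filler1_tab from where it was at the start of the episode below 0.03 m) and ((x of filler2_tab in the frame of caster between -0.05 and 0.05 m and y of filler2_tab in the frame of caster between -0.008 and 0.008 m and z of filler2_tab in the frame of caster below 0.117 m and angle between filler2_tab's own z axis and vertical below 0.15 rad) or distance of filler2_tab from where it was at the start of the episode below 0.03 m)); the arm keeps its last pose, push and grip.
It fails at once if something else on the bench is knocked away (moved more than 40 mm) (distance of any of wash_bottle, beaker, slide_box, tube_rack, comb, marker from where it was at the start of the episode above 0.04 m).
It fails at once if a narrow plate is taken from its slot (moved more than 40 mm) (distance of any of narrow0_tab, narrow1_tab from where it was at the start of the episode above 0.04 m).
It fails at once if the wedge is rammed in (more than 90 N between it and the chamber) (contact force between wedge and caster above 90 N).
It also fails if it takes over 69 s, if anything falls off the work surface, if the arm or the gripper's body presses on something with over 40 N, if the wrist force passes 120 N, or if a joint passes its speed limit or range.

ROBOT

A 7-joint arm with a two-finger parallel gripper is mounted at the origin on the work surface. World frame = base frame: x ahead of the robot, y to its left, z up, the work surface at z = 0. Lengths are in m, angles in rad, forces in N, time in s.
With the tool pointing down it reaches from about 0.425 to 0.95 m from the base axis. Payload 4.7 kg.
Tool frame: the origin (TCP) lies midway between the tips of the shut fingers; the grasp point (between the pads) lies 19 mm behind it (env.tcp_to_grasp is the distance from the TCP to the grasp point, in m); z points along the fingers, y is the line along which they close (so a half turn about z gives the same grasp; the last joint's range is limited). The gripper opens to 87 mm and grips with 3 to 60 N. Pads are 19 mm wide; open, the fingers measure 117 mm over their backs; the gripper's body (75 mm by 190 mm) begins 51 mm behind the grasp point.
Start: joints at [-1.342, 0.469, -0.049, 1.532, 0.024, 1.141, -0.082], TCP at [0.172, 0.653, 0.223] pointing down, gripper open.
Joint ranges: [-2.59, 2.59], [-0.33, 1.99], [-1.39, 1.29], [0.1, 2.45], [-1.04, 4.18], [0.21, 1.99], [-2.66, 2.66]. Speed limits (rad/s): [2.57, 2.57, 3.14, 3.14, 3.14, 3.14, 3.14].

INTERFACE

Orientations are given as a 3x3 rotation matrix whose columns are the frame's x, y, z axes.
In Python, from bench import get_state, vision, ticket, env gives the robot as it stands.
- The arm moves only by the tool carry_out, never from a script. Its argument "motion" is a list of rows, each a list of 4 numbers: the shift along the tool's x, y, z in cm, then the turn about the tool's z in rad. In form: [[tx, ty, tz, twist], ...]. A call has 1 to 20 rows; each row shifts and turns the commanded pose from where the row before left it, along the tool's axes as they then stand; what a row does not reach is not made up. A row lasts 1/12 s, in which the tool goes at most 41.7 mm and 7.16 degrees, less where a joint would pass 70% of its speed; a pose out of reach is approached as far as the arm can. A call with a gripper value outside its range is refused whole. "fingers" is the opening, from 0 (shut) to 1 (fully open), set as the call begins (left out, the last holds). The fingers move at their own pace and stop on an object; "squeeze" is the grip in N (left out, the last holds). Time passes only in rows, so rows that do not move let the fingers close. It gives the time, the measured TCP pose, the force, the opening and the grip force at its end, in the units of the state.
- get_state(): the state, without advancing time (a new reading comes with each control period).
- vision.capture(name): name is "side" or "top" or "wrist"; returns the picture (400x640x3 uint8, red, green, blue); there is no depth.
- vision.camera_params(name): a dict with "vertical_fov" (degrees; the focal length in pixels is half the picture's height over the tangent of half this angle, whatever the lens; pixels are square), "cx", "cy" (the principal point, pixels), "distortion" ([k1, k2, p1, p2, k3] as OpenCV has them; the pictures are not rectified), "position" and "rotation" of the camera in the world. Camera axes: x right, y down, z forward; pixel columns grow to the right and rows downward; lengths in m; the calibration is good to about 2 mm. A picture is of the moment at which its call begins: read the wrist's pose just before it. camera_params takes no time and is no camera call; for the wrist camera it gives the pose at the moment of the call.
- ticket.sign_off(): hands the job in; it is judged then, once.
The state is a dict: "time": time; "joints": joint angles; "joint_velocities": joint speeds; "joint_torque": joint torques, N m; "eef_pos": TCP position; "eef_rot": TCP orientation; "ft_force": force on the tool from outside, world axes, zero at the start; "moment": the same for the moment, N m; "width": finger opening in m; "gripper_force": force on a finger pad.
Only numpy, scipy, OpenCV 4.12 (cv2) and the standard library are available. Lean on these libraries where they do the work, as an engineer would, in place of code of your own. Each camera call takes 0.05 s, during which the arm holds its last target. There are 200 camera calls.

## Working session

There is one attempt and no reset: what is moved stays moved. The work goes in short steps, Python scripts to look and compute and a tool call to move; the robot and the scene stay as the last step left them, time stands still between calls to the robot, and variables do not carry over. Pictures are saved under pics/ and viewed, at most 10 in all, crops included, and the job is handed in when it is done.

Besides the shell and the picture viewer there is one more tool, called after ">>>" as a command line: name --pt "numbers of a row" for each row, then --argument value for the rest. carry_out: Moves the arm, as the interface text tells. Its arguments: {"type":"object","properties":{"motion":{"type":"array","items":{"type":"array","items":{"type":"number"}}},"fingers":{"type":"number"},"squeeze":{"type":"number"}},"required":["motion"]}

```bash
mkdir -p pics; ls
python3 - <<'E'
from bench import get_state, vision, env
import cv2,json
s=get_state();print(s)
for n in("side","top","wrist"):
    p=vision.camera_params(n);print(n,p)
    cv2.imwrite(f"pics/{n}0.png",vision.capture(n)[...,::-1])
E
```

```text
pics
{'time': 0.0, 'joints': array([-1.34189164,  0.46944799, -0.04857081,  1.53369936,  0.02413158,
        1.1409956 , -0.08228289]), 'joint_velocities': array([ 9.19351056e-05, -5.56924457e-04,  6.44610592e-04,  4.11355972e-04,
       -1.28248366e-03,  1.19823425e-03, -9.53622876e-04]), 'joint_torque': array([ 7.00875971e-04, -5.07984138e+01, -8.10216344e-02, -2.36145723e+01,
       -6.14794716e-02,  3.82965349e-02,  2.04373951e-04]), 'eef_pos': array([0.17195654, 0.65210612, 0.22149265]), 'eef_rot': array([[-9.66962372e-01,  2.54918845e-01, -3.91622249e-04],
       [ 2.54919121e-01,  9.66960464e-01, -1.92437218e-03],
       [-1.11875503e-04, -1.96062749e-03, -9.99998072e-01]]), 'ft_force': array([-0.29480012,  0.29955936, -0.87848359]), 'moment': array([-0.01212923, -0.00185954, -0.00598502]), 'gripper_force': 0.0, 'width': 0.08670313772306554}
side {'vertical_fov': 43.935229075506804, 'cx': 318.0870224885816, 'cy': 199.67419292473963, 'distortion': array([-0.10757798,  0.        ,  0.        ,  0.        ,  0.        ]), 'position': array([ 0.15767209, -0.64149967,  1.04616845])
[... 245 characters left out ...]
5102, 'distortion': array([0.03148758, 0.        , 0.        , 0.        , 0.        ]), 'position': array([0.40910765, 0.08925751, 1.2361396 ]), 'rotation': array([[ 0.02081318, -0.99696886,  0.07496605],
       [-0.99968962, -0.02177954, -0.01209616],
       [ 0.01369222, -0.07469102, -0.99711272]])}
wrist {'vertical_fov': 66.09130536173443, 'cx': 313.29900096616973, 'cy': 199.88736238139583, 'distortion': array([-0.05498738,  0.        ,  0.        ,  0.        ,  0.        ]), 'position': array([0.10069555, 0.67139268, 0.38349089]), 'rotation': array([[ 0.25450948,  0.9315591 ,  0.25965854],
       [ 0.96706844, -0.24464005, -0.07021305],
       [-0.00188473,  0.26897747, -0.96314462]])}
```

View pics/top0.png

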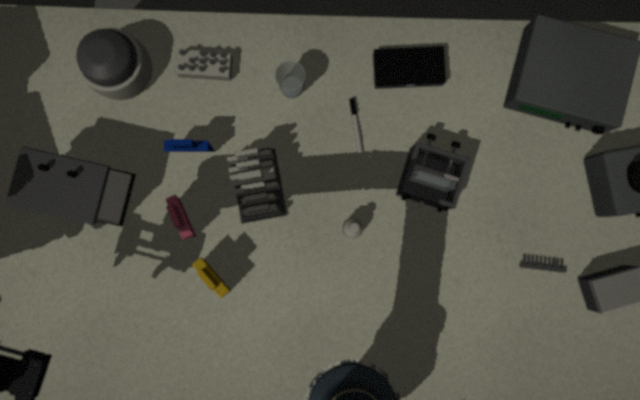

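View pics/side0.png

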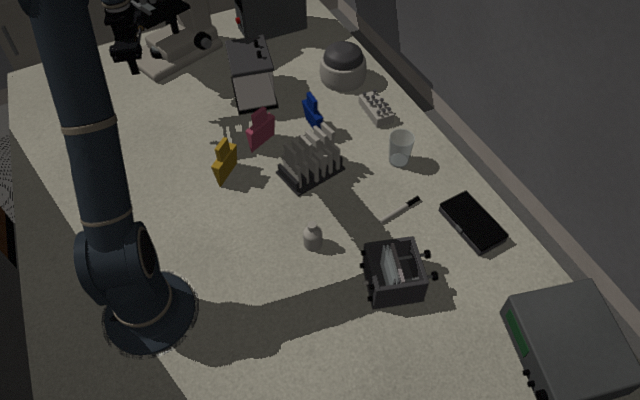

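The top view shows the rack at about (260,185) and the chamber at about (433,178). The side view has them at (310,165) and (395,270). I'll enlarge both.

```bash
cat > h.py <<'E'
import numpy as np,cv2
from bench import get_state,vision,env
def K(p):
    f=200/np.tan(np.radians(p["vertical_fov"])/2);return np.array([[f,0,p["cx"]],[0,f,p["cy"]],[0,0,1.]])
def ray(p,uv):
    q=cv2.undistortPoints(np.array(uv,float).reshape(-1,1,2),K(p),p["distortion"]).reshape(-1,2)
    return np.c_[q,np.ones(len(q))]@p["rotation"].T
def onz(p,uv,z):
    d=ray(p,uv);o=p["position"];return o+d*((z-o[2])/d[:,2])[:,None]
def proj(p,X):
    R=p["rotation"].T;r,_=cv2.Rodrigues(R)
    return cv2.projectPoints(np.array(X,float).reshape(-1,3),r,-R@p["position"],K(p),p["distortion"])[0].reshape(-1,2)
def tri(p1,a,p2,b):
    A=[];B=[]
    d=[ray(p1,a)[0],ray(p2,b)[0]];o=[p1["position"],p2["position"]]
    M=np.zeros((3,3));v=np.zeros(3)
    for di,oi in zip(d,o):
        di=di/np.linalg.norm(di);P=np.eye(3)-np.outer(di,di);M+=P;v+=P@oi
    X=np.linalg.solve(M,v);return X
def crop(im,x,y,w,h,s,gain=2.5):
    c=cv2.resize(im[y:y+h,x:x+w],None,fx=s,fy=s,interpolation=cv2.INTER_CUBIC)
    c=np.clip(255*(c/255.)**(1/2.2)*1.1,0,255).astype(np.uint8);return c
E
python3 - <<'E'
from h import *
t=cv2.imread("pics/top0.png");s=cv2.imread("pics/side0.png")
g=np.vstack([np.hstack([crop(t,220,135,80,60+30,5)[:300*2//2+150],crop(t,390,125,80,90,5)]),]);
g=cv2.resize(g,(800,450));cv2.imwrite("pics/c1.png",g)
g=np.hstack([crop(s,265,115,90,80,4),crop(s,350,225,90,80,4)]);cv2.imwrite("pics/c2.png",g)
E
```

```text
(no output)
```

View pics/c1.png

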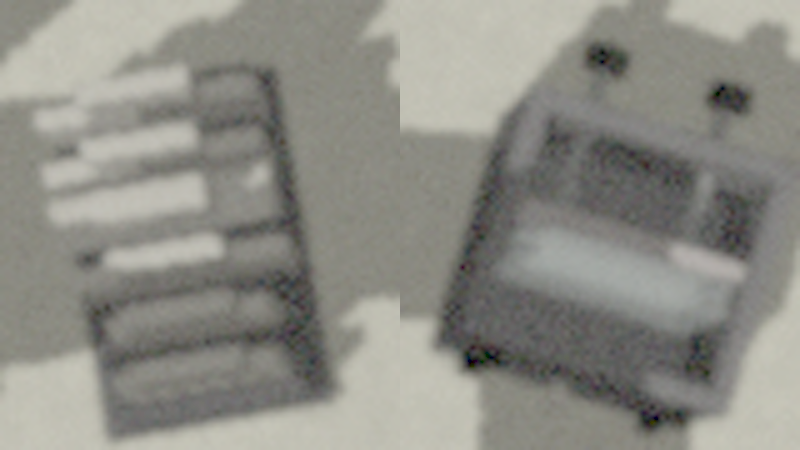

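View pics/c2.png

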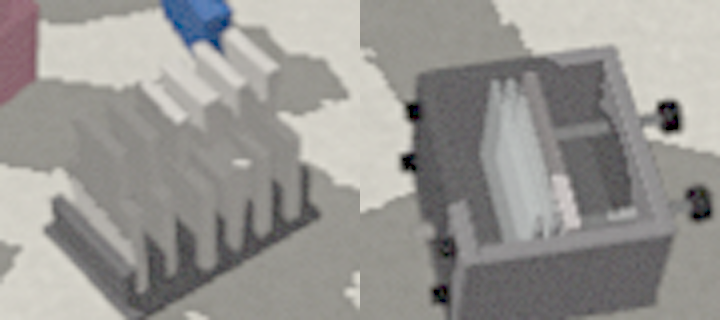

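Crop c1 shows tabs in all six rack slots. The third from the top is thickest, so it's probably the wedge. The chamber's free gap is on the robot side of the glass. Next I'll get rough poses and plan a close look.

```bash
cat >> h.py <<'E'
def delta(target,yaxis_ang=None):
    """tool-frame shift (cm) and twist to bring TCP to target with tool y at world angle (mod pi)"""
    s=get_state();R=s["eef_rot"];d=R.T@(np.array(target)-s["eef_pos"])*100
    tw=0
    if yaxis_ang is not None:
        a=np.arctan2(R[1,1],R[0,1]);tw=-((yaxis_ang-a+np.pi/2)%np.pi-np.pi/2)
    return d.round(2),round(tw,3)
E
python3 - <<'E'
from h import *
p=vision.camera_params("top")
c=lambda x,y:(220+x/5,135+y/5)
# rack rib-top corners: far right, near right, near left
r=onz(p,[c(270,68),c(330,392),c(110,435)],0.02);print(r)
v=r[1]-r[2];print("rack y ang",np.arctan2(v[1],v[0]),np.linalg.norm(v)); v=r[0]-r[1];print("rack x ang",np.arctan2(v[1],v[0]),np.linalg.norm(v))
c=lambda x,y:(390+(x-400)/5,125+y/5)
print(onz(p,[c(530,100),c(790,175),c(720,410)],0.09))
s=get_state();print(s["eef_rot"].T@(vision.camera_params("wrist")["position"]-s["eef_pos"]))
print(delta((0.52,0.23,0.33)))
E
```

```text
[[0.61145113 0.199016   0.02      ]
 [0.45612983 0.16607255 0.02      ]
 [0.4334805  0.26997172 0.02      ]]
rack y ang -1.3561607699814535 0.10633922385718707
rack x ang 0.20900144633425613 0.15877649311822725
[[ 0.61546227 -0.12989069  0.09      ]
 [ 0.58362633 -0.24826336  0.09      ]
 [ 0.47602708 -0.21672826  0.09      ]]
[ 7.37780063e-02  1.13543214e-04 -1.61847300e-01]
(array([-44.42, -31.98, -10.77]), 0)
```

```bash
python3 -c "
from h import *
print(delta((0.61,0.222,0.31),1.785))"
```

```text
(array([-53.33, -30.46,  -8.78]), np.float64(-0.472))
```

>>> carry_out --pt "-3.33 -1.9 -0.55 0" --pt "-3.33 -1.9 -0.55 0" --pt "-3.33 -1.9 -0.55 0" --pt "-3.33 -1.9 -0.55 0" --pt "-3.33 -1.9 -0.55 0" --pt "-3.33 -1.9 -0.55 0" --pt "-3.33 -1.9 -0.55 0" --pt "-3.33 -1.9 -0.55 0" --pt "-3.33 -1.9 -0.55 0" --pt "-3.33 -1.9 -0.55 0" --pt "-3.33 -1.9 -0.55 0" --pt "-3.33 -1.9 -0.55 0" --pt "-3.33 -1.9 -0.55 0" --pt "-3.33 -1.9 -0.55 0" --pt "-3.33 -1.9 -0.55 0" --pt "-3.33 -1.9 -0.55 0" --pt "0 0 0 -0.118" --pt "0 0 0 -0.118" --pt "0 0 0 -0.118" --pt "0 0 0 -0.118" --fingers 1

```text
time: 1.82
eef_pos: [0.6097, 0.2226, 0.31]
eef_rot: [[-0.976, -0.218, -0.001], [-0.218, 0.976, -0.0], [0.001, -0.0, -1.0]]
ft_force: [0.5, 0.2, 0.6]
width: 0.0871
gripper_force: 0.0
```

Run:
```python
from h import *
import pickle
s=get_state();print(s["time"],s["eef_pos"],delta((0.61,0.222,0.31),1.785),s["joints"].round(2))
p=vision.camera_params("wrist");im=vision.capture("wrist")[...,::-1]
pickle.dump(p,open("w1.pkl","wb"));cv2.imwrite("pics/w1.png",im);cv2.imwrite("pics/w1b.png",crop(im,0,0,640,400,1.25))
```

```text
1.8167 [0.60969208 0.22260941 0.30995347] (array([-0.02, -0.07, -0.  ]), np.float64(0.005)) [-0.49  0.37  0.1   1.49 -0.04  1.29  1.41]
```

View pics/w1b.png

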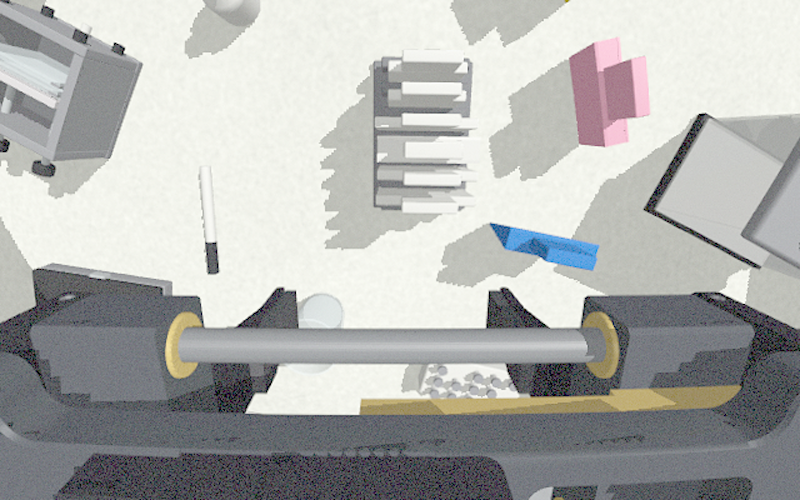

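The close view shows the rack at about (425,130) in viewing pixels (x1.25), with all six tabs clear. I'll enlarge it.

Run:
```python
from h import *
im=cv2.imread("pics/w1.png")
c=cv2.resize(im[30:180,285:395],None,fx=4,fy=4,interpolation=cv2.INTER_CUBIC)
cv2.imwrite("pics/c3.png",c)
```

```text
(no output)
```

View pics/c3.png

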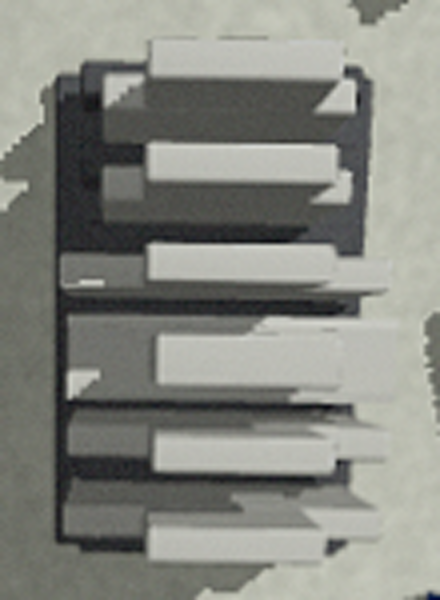

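Crop c3 settles what each item is. Counting from the robot side, slots 1 and 2 hold narrow plates, 3 a full plate, 4 the wedge (tab centre about (249,361)), and 5 and 6 full plates. Tab-top centres in the crop are (242,263), (245,452) and (237,545). Next I'll look at the chamber from above.

Run:
```python
from h import *
import pickle
p=pickle.load(open("w1.pkl","rb"))
c=lambda x,y:(285+(x+.5)/4-.5,30+(y+.5)/4-.5)
for n,uv in dict(N1=(246,59),N2=(241,163),F3=(242,263),W=(249,361),F5=(245,452),F6=(237,545)).items(): print(n,onz(p,[c(*uv)],.134)[0].round(4))
for a,b in [((148,263),(336,263)),((154,452),(336,452)),((148,546),(325,544))]:
    q=onz(p,[c(*a),c(*b)],.134);v=q[0]-q[1];print(np.linalg.norm(v),np.arctan2(v[1],v[0]))
q=onz(p,[c(60,75),c(57,540)],.043);v=q[1]-q[0];print(q,np.linalg.norm(v),np.arctan2(v[1],v[0]))
print(delta((0.623,-0.194,0.31),1.308))
```

```text
N1 [0.4626 0.2241 0.134 ]
N2 [0.4872 0.2288 0.134 ]
F3 [0.5112 0.235  0.134 ]
W [0.5352 0.2429 0.134 ]
F5 [0.5588 0.2478 0.134 ]
F6 [0.584  0.2518 0.134 ]
0.04938097471482947 -1.3470668176738816
0.04954989885163082 -1.34871840940764
0.04909339063685728 -1.3382927264518631
[[0.46025579 0.17137622 0.043     ]
 [0.60853449 0.20182756 0.043     ]] 0.15137324061247553 0.20254942368046833
(array([ 7.930e+00, -4.092e+01,  1.000e-02]), np.float64(0.486))
```

>>> carry_out --pt "0.72 -3.72 0 0" --pt "0.72 -3.72 0 0" --pt "0.72 -3.72 0 0" --pt "0.72 -3.72 0 0" --pt "0.72 -3.72 0 0" --pt "0.72 -3.72 0 0" --pt "0.72 -3.72 0 0" --pt "0.72 -3.72 0 0" --pt "0.72 -3.72 0 0" --pt "0.72 -3.72 0 0" --pt "0.72 -3.72 0 0" --pt "0 0 0 0.1215" --pt "0 0 0 0.1215" --pt "0 0 0 0.1215" --pt "0 0 0 0.1215"

```text
time: 3.12
eef_pos: [0.6191, -0.194, 0.3101]
eef_rot: [[-0.961, 0.277, -0.001], [0.277, 0.961, 0.0], [0.001, 0.0, -1.0]]
ft_force: [0.6, 0.3, -0.4]
width: 0.0871
gripper_force: 0.0
```

Run:
```python
from h import *
import pickle
s=get_state();print(s["time"],s["eef_pos"],s["joints"].round(2))
p=vision.camera_params("wrist");im=vision.capture("wrist")[...,::-1]
pickle.dump(p,open("w2.pkl","wb"));cv2.imwrite("pics/w2.png",im)
X=proj(p,[[.546,-.173,.09]])[0];print(X)
x,y=int(X[0])-75,max(0,int(X[1])-75);print(x,y)
cv2.imwrite("pics/c4.png",cv2.resize(im[y:y+150,x:x+150],None,fx=4,fy=4,interpolation=cv2.INTER_CUBIC))
```

```text
3.1167 [ 0.61910401 -0.19402136  0.31007974] [-0.01  0.38  0.36  1.5  -0.13  1.29  1.65]
[313.11519544 112.60721864]
238 37
```

View pics/c4.png

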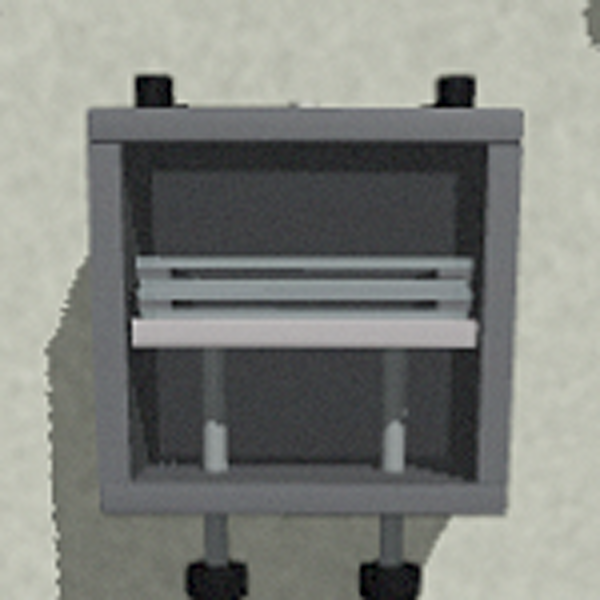

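The chamber crop is clear. The front wall's inner top edge is at crop row 142 (columns 120–490), the glass front edge is at row 257 (columns 137–473), and the outer corners are (88,108), (523,108), (506,514) and (103,514).

Run:
```python
from h import *
import pickle
p=pickle.load(open("w2.pkl","rb"))
c=lambda x,y:(238+(x+.5)/4-.5,37+(y+.5)/4-.5)
O=onz(p,[c(88,108),c(523,108),c(506,514),c(103,514)],.09)[:,:2]   # outer FL? (x-,+y),( -,-),(+,-),(+,+)
print(O, [np.linalg.norm(O[i]-O[i-1]) for i in range(4)])
M=np.array([[-62,64],[-62,-64],[62,-64],[62,64]])/1000.
I=onz(p,[c(120,142),c(490,142),c(479,484),c(131,484)],.09)[:,:2]
MI=np.array([[-50,54],[-50,-54],[50,-54],[50,54]])/1000.
A=np.r_[M,MI];B=np.r_[O,I]
T,_=cv2.estimateAffinePartial2D(A,B);a=np.arctan2(T[1,0],T[0,0]);print(T,"yaw",a,"scale",np.hypot(*T[:,0]))
cen=B.mean(0)-0;R=np.array([[np.cos(a),-np.sin(a)],[np.sin(a),np.cos(a)]])
print("cen",cen);print(((B-cen)@R*1000).round(1))
g=onz(p,[c(137,257),c(473,257),c(120,142),c(490,142)],.09)[:,:2]
q=(g-cen)@R*1000;print(q, "gap",q[:2,0].mean()-q[2:,0].mean(), "scaled", (q[:2,0].mean()-q[2:,0].mean())/np.hypot(*T[:,0]))
```

```text
[[ 0.47544303 -0.21731385]
 [ 0.51040698 -0.09593376]
 [ 0.6247496  -0.12917495]
 [ 0.58978671 -0.25049741]] [np.float64(0.11906143999664684), np.float64(0.12631549380071358), np.float64(0.11907649722808011), np.float64(0.12625981821383053)]
[[-0.05513965 -0.01534036  0.55010724]
 [ 0.01534036 -0.05513965 -0.17323083]] yaw 2.8702452547440434 scale 0.057233801919535185
cen [ 0.55010724 -0.17323084]
[[ 60.1  62.5]
 [ 59.  -63.8]
 [-60.1 -62.5]
 [-58.9  63.8]
 [ 50.6  53.6]
 [ 49.6 -54.4]
 [-50.6 -53.7]
 [-49.6  54.6]]
[[ 18.14488257  49.87322988]
 [ 17.22759144 -50.18624487]
 [ 50.60068039  53.55873279]
 [ 49.61339699 -54.44417268]] gap -32.420801685720875 scaled -566.462485426028
```

The chamber centre is at (0.550,-0.173) with yaw -0.282. The gap is about 32.4 mm, so two plates leave about 12.4 mm for the wedge. First I'll fetch the plate in slot 5.

```bash
cat >> h.py <<'E'
cen=np.array([.5501,-.1732]);YC=-.282;YR=1.793
ex=np.array([np.cos(YC),np.sin(YC)]);ey=np.array([-ex[1],ex[0]])
def ch(x,y,z): return np.r_[cen+ex*x/1000+ey*y/1000,z]
F3=np.array([.5112,.235]);F5=np.array([.5588,.2478]);W=np.array([.5352,.2429])
rx=np.array([np.cos(YR-np.pi/2),np.sin(YR-np.pi/2)])
E
python3 -c "
from h import *
print(delta((*F5,.18),YR))"
```

```text
(array([18.16, 40.68, 13.03]), np.float64(-0.506))
```

>>> carry_out --pt "1.4 3.13 1.0 0" --pt "1.4 3.13 1.0 0" --pt "1.4 3.13 1.0 0" --pt "1.4 3.13 1.0 0" --pt "1.4 3.13 1.0 0" --pt "1.4 3.13 1.0 0" --pt "1.4 3.13 1.0 0" --pt "1.4 3.13 1.0 0" --pt "1.4 3.13 1.0 0" --pt "1.4 3.13 1.0 0" --pt "1.4 3.13 1.0 0" --pt "1.4 3.13 1.0 0" --pt "1.4 3.13 1.0 0" --pt "0 0 0 -0.1012" --pt "0 0 0 -0.1012" --pt "0 0 0 -0.1012" --pt "0 0 0 -0.1012" --pt "0 0 0 -0.1012"

```text
time: 4.67
eef_pos: [0.553, 0.2472, 0.1803]
eef_rot: [[-0.971, -0.238, -0.0], [-0.238, 0.971, -0.0], [0.0, -0.0, -1.0]]
ft_force: [0.1, -0.6, -0.1]
width: 0.087
gripper_force: 0.0
```

```bash
python3 -c "
from h import *
s=get_state();print(s['time'],s['eef_pos'],delta((*F5,.095),YR))
p=vision.camera_params('wrist');im=vision.capture('wrist')[...,::-1]
print(proj(p,[[*F5,.134],[*F3,.134],[*W,.134]]))
cv2.imwrite('pics/w3.png',cv2.resize(im,(800,500)))"
```

```text
4.6667 [0.55304018 0.24723814 0.18032806] (array([-0.58, -0.08,  8.53]), np.float64(0.018))
[[311.84917061 228.33093277]
 [310.16506096 160.25341285]
 [313.04349222 196.08932233]]
```

View pics/w3.png

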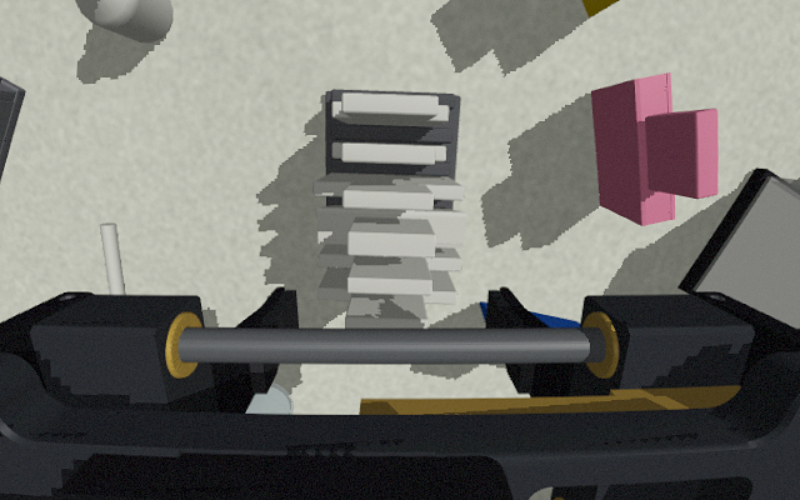

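The projections match the tab tops: slot 5 at about (390,286) and slot 3 at about (388,199). Descending.

>>> carry_out --pt "-0.58 -0.08 0.5 0.018" --pt "0 0 2 0" --pt "0 0 2 0" --pt "0 0 2 0" --pt "0 0 2 0" --pt "0 0 0 0"

```text
time: 5.22
eef_pos: [0.5566, 0.2463, 0.0911]
eef_rot: [[-0.977, -0.212, -0.007], [-0.212, 0.977, -0.004], [0.008, -0.002, -1.0]]
ft_force: [-1.4, -0.6, 0.0]
width: 0.087
gripper_force: 0.0
```

>>> carry_out --pt "0 0 0 0" --pt "0 0 0 0" --pt "0 0 0 0" --pt "0 0 0 0" --pt "0 0 0 0" --pt "0 0 0 0" --fingers 0 --squeeze 30

```text
time: 5.72
eef_pos: [0.5594, 0.2478, 0.0963]
eef_rot: [[-0.977, -0.214, 0.001], [-0.214, 0.977, 0.001], [-0.001, 0.0, -1.0]]
ft_force: [0.3, 0.4, -0.3]
width: 0.055
gripper_force: 0.0
```

>>> carry_out --pt "0 0 0 0" --pt "0 0 0 0" --pt "0 0 0 0" --pt "0 0 0 0"

```text
time: 6.05
eef_pos: [0.5594, 0.2477, 0.096]
eef_rot: [[-0.977, -0.214, 0.001], [-0.214, 0.977, 0.0], [-0.001, 0.0, -1.0]]
ft_force: [-1.1, -0.7, 2.7]
width: 0.0497
gripper_force: 30.0
```

>>> carry_out --pt "0 0 -1 0" --pt "0 0 -2 0" --pt "0 0 -2.5 0" --pt "0 0 -2.5 0" --pt "0 0 -2.5 0" --pt "0 0 -2 0" --pt "0 0 0 0"

```text
time: 6.63
eef_pos: [0.5613, 0.2487, 0.2256]
eef_rot: [[-0.977, -0.215, 0.008], [-0.214, 0.977, 0.004], [-0.008, 0.002, -1.0]]
ft_force: [-0.0, 1.0, -0.0]
width: 0.0498
gripper_force: 30.0
```

```bash
python3 -c "
from h import *
s=get_state();print(s['time'],s['eef_pos'],s['gripper_force'],s['ft_force'],delta(ch(-25,0,.225),YC+np.pi/2))
p=vision.camera_params('wrist');im=vision.capture('wrist')[...,::-1]
cv2.imwrite('pics/w4.png',im)"
```

```text
6.6333 [0.5612952  0.24870529 0.22559668] 29.985169479623437 [-0.03666128  0.95767865 -0.01176099] (array([ 12.34, -39.77,  -0.14]), np.float64(0.498))
```

>>> carry_out --pt "0 -1 -0.5 0" --pt "1.03 -3.0 -0.3 0" --pt "1.03 -3.3 0 0" --pt "1.03 -3.3 0 0" --pt "1.03 -3.3 0 0" --pt "1.03 -3.3 0 0" --pt "1.03 -3.3 0 0" --pt "1.03 -3.3 0 0" --pt "1.03 -3.3 0 0" --pt "1.03 -3.3 0 0" --pt "1.03 -3.3 0 0" --pt "1.03 -3.2 0 0" --pt "1.0 -2.9 0 0.0996" --pt "0 0 0 0.0996" --pt "0 0 0 0.0996" --pt "0 0 0 0.0996" --pt "0 0 0 0.0996" --pt "0 0 0 0" --pt "0 0 0 0"

```text
time: 8.27
eef_pos: [0.5229, -0.1678, 0.2273]
eef_rot: [[-0.961, 0.276, -0.003], [0.276, 0.961, 0.0], [0.003, -0.001, -1.0]]
ft_force: [1.0, 0.6, -1.0]
width: 0.0495
gripper_force: 30.0
```

```bash
python3 -c "
from h import *
s=get_state();print(s['time'],s['eef_pos'],s['gripper_force'],s['joints'].round(2),delta(ch(-25,0,.097),YC+np.pi/2))
p=vision.camera_params('wrist');im=vision.capture('wrist')[...,::-1]
cv2.imwrite('pics/w5.png',cv2.resize(im[60:360,120:520],(800,600),interpolation=cv2.INTER_CUBIC))"
```

```text
8.2667 [ 0.52293596 -0.16780299  0.22727648] 29.985904851928353 [-0.05  0.26  0.35  1.84 -0.1   1.05  1.63] (array([-0.3 ,  0.24, 13.03]), np.float64(0.002))
```

View pics/w5.png

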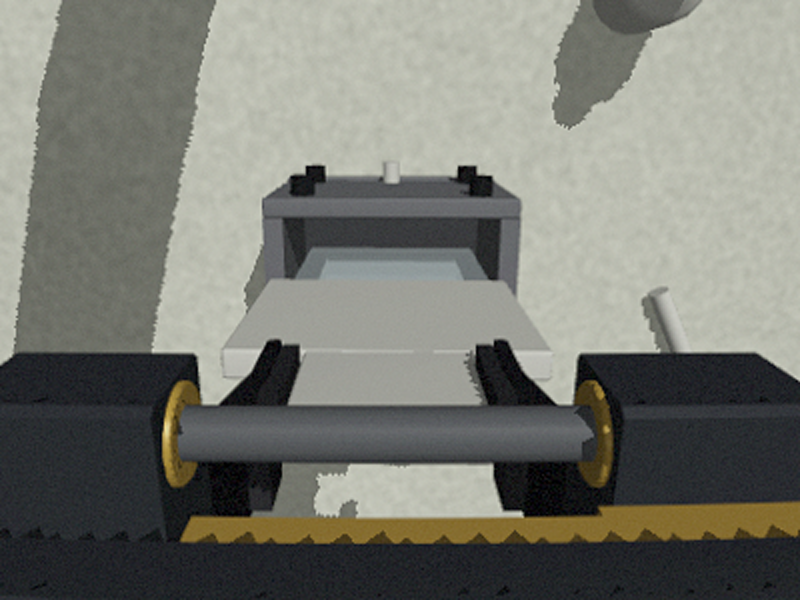

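The held plate's bottom edge runs from (268,280) to (512,280), centred over the chamber interior at column 391. I'll check the lean numerically.

```bash
python3 -c "
from h import *
p=vision.camera_params('wrist');s=get_state();R=s['eef_rot'];t=s['eef_pos']
for lean in (-.1,-.05,0,.05,.1):
  # bottom front edge in tool frame; pivot at grasp, 105 mm below tab ctr
  X=[t+R@np.array([.005+lean*.106,y,-.019+.106]) for y in(-.05,.05)]
  q=proj(p,X);print(lean,((q-[120,60])*2).round(1).tolist())"
```

```text
-0.1 [[268.7, 302.1], [503.7, 302.2]]
-0.05 [[268.1, 290.1], [504.4, 290.3]]
0 [[267.4, 278.1], [505.1, 278.2]]
0.05 [[266.8, 265.9], [505.7, 266.0]]
0.1 [[266.1, 253.5], [506.4, 253.6]]
```

>>> carry_out --pt "-0.2 0.24 1 0.002" --pt "0 0 1.5 0" --pt "0 0 1.5 0" --pt "0 0 1.5 0" --pt "0 0 1.5 0" --pt "0 0 1.5 0" --pt "0 0 1.5 0" --pt "0 0 1.3 0" --pt "0 0 0.8 0" --pt "0 0 0 0" --pt "0 0 0 0" --pt "0 0 0 0"

```text
time: 9.32
eef_pos: [0.5271, -0.166, 0.108]
eef_rot: [[-0.96, 0.28, 0.001], [0.28, 0.96, -0.0], [-0.001, 0.0, -1.0]]
ft_force: [0.1, -1.0, -1.0]
width: 0.0498
gripper_force: 30.0
```

>>> carry_out --pt "0 0 0.4 0" --pt "0 0 0.3 0" --pt "0 0 0.2 0" --pt "0 0 0.1 0" --pt "0 0 0.1 0" --pt "0 0 0 0" --pt "0 0 0 0"

```text
time: 9.9
eef_pos: [0.5272, -0.1661, 0.0979]
eef_rot: [[-0.96, 0.28, 0.001], [0.28, 0.96, 0.0], [-0.001, 0.001, -1.0]]
ft_force: [-1.6, -0.0, 8.1]
width: 0.0494
gripper_force: 30.0
```

>>> carry_out --pt "0 0 0 0" --pt "0 0 0 0" --pt "0 0 0 0" --pt "0 0 0 0" --pt "0 0 0 0" --fingers 0.85

```text
time: 10.32
eef_pos: [0.5265, -0.1657, 0.0963]
eef_rot: [[-0.96, 0.28, -0.0], [0.28, 0.96, 0.0], [0.0, 0.0, -1.0]]
ft_force: [0.1, -1.0, 0.3]
width: 0.0714
gripper_force: 0.0
```

>>> carry_out --pt "0 0 -1.5 0" --pt "0 0 -3 0" --pt "0 0 -3 0" --pt "0 0 -2 0" --pt "0 0 0 0"

```text
time: 10.73
eef_pos: [0.5294, -0.1668, 0.196]
eef_rot: [[-0.96, 0.28, 0.009], [0.28, 0.96, -0.002], [-0.009, 0.001, -1.0]]
ft_force: [0.2, 0.0, -0.7]
width: 0.0738
gripper_force: 0.0
```

```bash
python3 -c "
from h import *
s=get_state();print(s['time'],s['eef_pos'],s['width'],delta((*(F3-rx*.004),.18),YR))
p=vision.camera_params('wrist');im=vision.capture('wrist')[...,::-1]
cv2.imwrite('pics/w6.png',im)"
```

```text
10.7333 [ 0.52938387 -0.16679447  0.19596397] 0.07378676825722087 (array([13.37, 37.87,  1.52]), np.float64(-0.506))
```

>>> carry_out --pt "1.0 2.9 0 0" --pt "1.03 2.91 0 0" --pt "1.03 2.92 0 0" --pt "1.03 2.92 0 0" --pt "1.03 2.92 0 0" --pt "1.03 2.92 0 0" --pt "1.03 2.91 0.2 0" --pt "1.03 2.91 0.2 0" --pt "1.03 2.91 0.2 0" --pt "1.03 2.91 0.2 0" --pt "1.03 2.91 0.2 0" --pt "1.03 2.91 0.2 0" --pt "1.03 2.92 0.2 0" --pt "0 0 0 -0.1012" --pt "0 0 0 -0.1012" --pt "0 0 0 -0.1012" --pt "0 0 0 -0.1012" --pt "0 0 0 -0.1012" --pt "0 0 0 0" --fingers 1

```text
time: 12.37
eef_pos: [0.5035, 0.2348, 0.176]
eef_rot: [[-0.975, -0.222, -0.003], [-0.222, 0.975, -0.001], [0.003, -0.0, -1.0]]
ft_force: [-0.1, 0.1, -0.2]
width: 0.0871
gripper_force: 0.0
```

```bash
python3 -c "
from h import *
s=get_state();print(s['time'],s['eef_pos'],s['width'],delta((*(F3-rx*.004),.096),YR))"
```

```text
12.3667 [0.50352695 0.23478575 0.17597051] 0.08705473192960742 (array([-0.38, -0.15,  8.  ]), np.float64(0.002))
```

>>> carry_out --pt "-0.38 -0.15 0.5 0.002" --pt "0 0 2 0" --pt "0 0 2 0" --pt "0 0 2 0" --pt "0 0 1.3 0" --pt "0 0 0.3 0" --pt "0 0 0 0" --pt "0 0 0 0"

```text
time: 13.03
eef_pos: [0.5088, 0.2346, 0.0966]
eef_rot: [[-0.976, -0.217, 0.0], [-0.217, 0.976, 0.0], [-0.0, 0.0, -1.0]]
ft_force: [-0.1, 0.5, 1.0]
width: 0.0872
gripper_force: 0.0
```

>>> carry_out --pt "0 0 0 0" --pt "0 0 0 0" --pt "0 0 0 0" --pt "0 0 0 0" --pt "0 0 0 0" --pt "0 0 0 0" --pt "0 0 0 0" --pt "0 0 0 0" --pt "0 0 0 0" --pt "0 0 0 0" --fingers 0 --squeeze 30

```text
time: 13.87
eef_pos: [0.5085, 0.2345, 0.0966]
eef_rot: [[-0.976, -0.218, 0.0], [-0.218, 0.976, 0.0], [-0.0, 0.0, -1.0]]
ft_force: [-0.0, -0.5, 0.4]
width: 0.0496
gripper_force: 30.0
```

>>> carry_out --pt "0 0 -1 0" --pt "0 0 -2 0" --pt "0 0 -2.5 0" --pt "0 0 -2.5 0" --pt "0 0 -2.5 0" --pt "0 0 -2 0" --pt "0 0 -1 0" --pt "0 0 0 0"

```text
time: 14.53
eef_pos: [0.5096, 0.2352, 0.2342]
eef_rot: [[-0.976, -0.218, 0.004], [-0.218, 0.976, 0.003], [-0.005, 0.002, -1.0]]
ft_force: [0.4, 0.5, -2.0]
width: 0.0496
gripper_force: 30.0
```

```bash
python3 -c "
from h import *
s=get_state();print(s['time'],s['eef_pos'],s['gripper_force'],delta(ch(-42,0,.23),YC+np.pi/2))"
```

```text
14.5333 [0.50957974 0.23518048 0.23422583] 29.996682815544773 (array([  8.65, -38.72,   0.32]), np.float64(0.502))
```

>>> carry_out --pt "0 -1.6 0 0" --pt "0.72 -3.1 0 0" --pt "0.72 -3.1 0 0" --pt "0.72 -3.1 0 0" --pt "0.72 -3.1 0 0" --pt "0.72 -3.1 0 0" --pt "0.72 -3.1 0 0" --pt "0.72 -3.1 0 0" --pt "0.72 -3.1 0 0" --pt "0.72 -3.1 0 0" --pt "0.72 -3.1 0 0" --pt "0.72 -3.1 0 0" --pt "0.73 -3.0 0 0" --pt "0 0 0 0.1004" --pt "0 0 0 0.1004" --pt "0 0 0 0.1004" --pt "0 0 0 0.1004" --pt "0 0 0 0.1004" --pt "0 0 0 0" --pt "0 0 0 0"

```text
time: 16.2
eef_pos: [0.5078, -0.1617, 0.2302]
eef_rot: [[-0.961, 0.275, -0.003], [0.275, 0.961, 0.0], [0.003, -0.0, -1.0]]
ft_force: [-0.4, 0.2, -1.2]
width: 0.0493
gripper_force: 30.0
```

```bash
python3 -c "
from h import *
s=get_state();print(s['time'],s['eef_pos'],s['gripper_force'],delta(ch(-42,0,.10),YC+np.pi/2))
p=vision.camera_params('wrist');im=vision.capture('wrist')[...,::-1]
R=s['eef_rot'];t=s['eef_pos']
for lean in (-.05,0,.05): print(((proj(p,[t+R@np.array([.0023+lean*.106,y,.087]) for y in(-.05,.05)])-[120,60])*2).round(1).tolist())
cv2.imwrite('pics/w7.png',cv2.resize(im[60:360,120:520],(800,600),interpolation=cv2.INTER_CUBIC))"
```

```text
16.2 [ 0.50781131 -0.16167977  0.23022358] 29.99695223697927 (array([-0.22,  0.07, 13.02]), np.float64(0.003))
[[268.4, 296.3], [504.1, 296.4]]
[[267.8, 284.3], [504.7, 284.4]]
[[267.1, 272.1], [505.4, 272.2]]
```

View pics/w7.png

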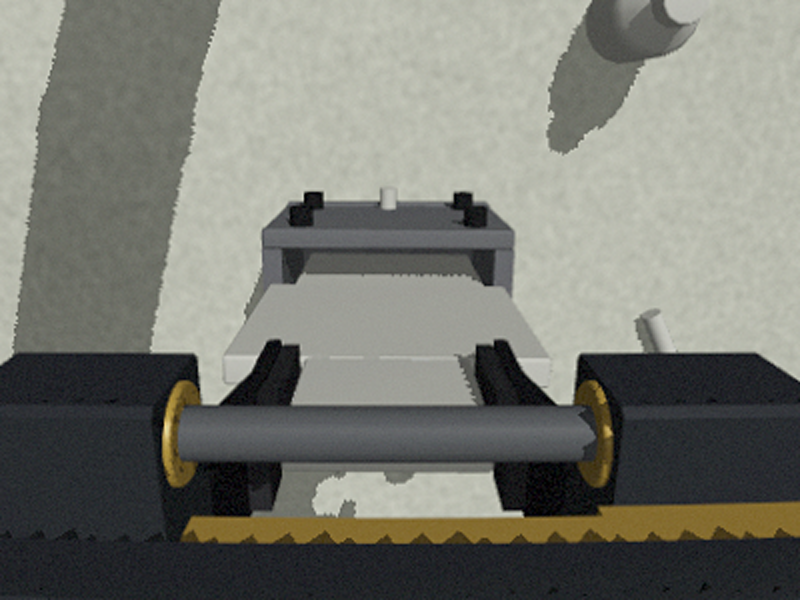

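The bottom edge is at row 285, so the plate is upright. Plate 1 shows behind it. Inserting.

>>> carry_out --pt "-0.22 0.07 1 0.003" --pt "0 0 1.5 0" --pt "0 0 1.5 0" --pt "0 0 1.5 0" --pt "0 0 1.5 0" --pt "0 0 1.5 0" --pt "0 0 1.5 0" --pt "0 0 1.4 0" --pt "0 0 0.8 0" --pt "0 0 0 0" --pt "0 0 0 0" --pt "0 0 0 0"

```text
time: 17.25
eef_pos: [0.5114, -0.1622, 0.11]
eef_rot: [[-0.96, 0.281, 0.001], [0.281, 0.96, -0.0], [-0.001, 0.0, -1.0]]
ft_force: [-0.1, 0.2, -1.9]
width: 0.0494
gripper_force: 30.0
```

>>> carry_out --pt "0 0 0.4 0" --pt "0 0 0.3 0" --pt "0 0 0.2 0" --pt "0 0 0.15 0" --pt "0 0 0.15 0" --pt "0 0 0 0" --pt "0 0 0 0"

```text
time: 17.83
eef_pos: [0.5114, -0.1622, 0.0985]
eef_rot: [[-0.96, 0.281, 0.001], [0.281, 0.96, 0.0], [-0.001, 0.001, -1.0]]
ft_force: [-1.3, -0.2, 5.0]
width: 0.0497
gripper_force: 30.0
```

>>> carry_out --pt "0 0 -0.05 0" --pt "-0.1 0 0 0" --pt "-0.1 0 0 0" --pt "-0.1 0 0 0" --pt "-0.1 0 0 0" --pt "0 0 0 0" --pt "0 0 0 0"

```text
time: 18.42
eef_pos: [0.5143, -0.1631, 0.0985]
eef_rot: [[-0.96, 0.281, -0.001], [0.281, 0.96, 0.001], [0.001, 0.0, -1.0]]
ft_force: [-2.1, 0.2, 6.6]
width: 0.05
gripper_force: 30.1
```

>>> carry_out --pt "-0.1 0 0 0" --pt "-0.1 0 0 0" --pt "-0.1 0 0 0" --pt "0 0 0 0" --pt "0 0 0 0"

```text
time: 18.83
eef_pos: [0.5156, -0.1635, 0.0985]
eef_rot: [[-0.96, 0.281, -0.005], [0.281, 0.96, 0.002], [0.005, 0.001, -1.0]]
ft_force: [-6.6, 1.6, 10.9]
width: 0.0498
gripper_force: 31.9
```

>>> carry_out --pt "0.1 0 0 0" --pt "0 0 0 0" --pt "0 0 0 0" --pt "0 0 0 0" --pt "0 0 0 0" --pt "0 0 0 0" --fingers 0.85

```text
time: 19.33
eef_pos: [0.5168, -0.1636, 0.0979]
eef_rot: [[-0.96, 0.281, 0.0], [0.281, 0.96, 0.0], [-0.0, 0.0, -1.0]]
ft_force: [-0.1, -0.4, 0.2]
width: 0.0731
gripper_force: 0.0
```

>>> carry_out --pt "0 0 -1.5 0" --pt "0 0 -3 0" --pt "0 0 -3 0" --pt "0 0 -2 0" --pt "0 0 0 0"

```text
time: 19.75
eef_pos: [0.5195, -0.1647, 0.1975]
eef_rot: [[-0.96, 0.281, 0.009], [0.281, 0.96, -0.002], [-0.009, 0.001, -1.0]]
ft_force: [0.9, -0.5, -0.4]
width: 0.0741
gripper_force: 0.0
```

```bash
python3 -c "
from h import *
s=get_state();print(s['time'],s['eef_pos'],s['width'],delta((*(W-rx*.004),.18),YR))"
```

```text
19.75 [ 0.5195367  -0.16468982  0.19751371] 0.07412020761831868 (array([10.32, 39.36,  1.7 ]), np.float64(-0.507))
```

>>> carry_out --pt "0.77 3.01 0 0" --pt "0.77 3.01 0 0" --pt "0.77 3.01 0 0" --pt "0.77 3.01 0 0" --pt "0.77 3.01 0 0" --pt "0.77 3.01 0 0" --pt "0.77 3.01 0.2 0" --pt "0.77 3.01 0.2 0" --pt "0.77 3.01 0.2 0" --pt "0.77 3.01 0.2 0" --pt "0.77 3.01 0.2 0" --pt "0.77 3.01 0.2 0" --pt "0.77 3.01 0.2 0" --pt "0 0 0 -0.1012" --pt "0 0 0 -0.1012" --pt "0 0 0 -0.1012" --pt "0 0 0 -0.1012" --pt "0 0 0 -0.1012" --pt "0 0 0 0" --pt "0 0 0 0" --fingers 1

```text
time: 21.42
eef_pos: [0.5303, 0.2398, 0.1784]
eef_rot: [[-0.976, -0.217, -0.001], [-0.217, 0.976, -0.0], [0.001, 0.0, -1.0]]
ft_force: [-0.5, -0.3, 0.2]
width: 0.0873
gripper_force: 0.0
```

```bash
python3 -c "
from h import *
s=get_state();print(s['time'],s['eef_pos'],s['width'],delta((*(W-rx*.004),.098),YR))
im=vision.capture('wrist')[...,::-1];cv2.imwrite('pics/w8.png',im)"
```

```text
21.4167 [0.530268   0.23980968 0.17835094] 0.08734430871046393 (array([-0.16,  0.19,  8.03]), np.float64(-0.004))
```

>>> carry_out --pt "-0.16 0.19 0.5 -0.004" --pt "0 0 2 0" --pt "0 0 2 0" --pt "0 0 2 0" --pt "0 0 1.2 0" --pt "0 0 0.3 0" --pt "0 0 0 0" --pt "0 0 0 0"

```text
time: 22.13
eef_pos: [0.5322, 0.2426, 0.0996]
eef_rot: [[-0.975, -0.223, 0.001], [-0.223, 0.975, 0.001], [-0.001, 0.0, -1.0]]
ft_force: [0.2, 0.0, 1.6]
width: 0.0868
gripper_force: 0.0
```

>>> carry_out --pt "0 0 0 0" --pt "0 0 0 0" --pt "0 0 0 0" --pt "0 0 0 0" --pt "0 0 0 0" --pt "0 0 0 0" --pt "0 0 0 0" --pt "0 0 0 0" --pt "0 0 0 0" --pt "0 0 0 0" --fingers 0 --squeeze 55

```text
time: 22.97
eef_pos: [0.5317, 0.2422, 0.0991]
eef_rot: [[-0.975, -0.223, 0.0], [-0.223, 0.975, 0.0], [-0.0, 0.0, -1.0]]
ft_force: [0.2, -0.4, 1.4]
width: 0.0496
gripper_force: 54.9
```

>>> carry_out --pt "0 0 -1 0" --pt "0 0 -2 0" --pt "0 0 -2.5 0" --pt "0 0 -2.5 0" --pt "0 0 -2.5 0" --pt "0 0 -2.5 0" --pt "0 0 -2 0" --pt "0 0 -1 0" --pt "0 0 0 0"

```text
time: 23.72
eef_pos: [0.5327, 0.2427, 0.2617]
eef_rot: [[-0.975, -0.223, 0.004], [-0.223, 0.975, 0.002], [-0.005, 0.001, -1.0]]
ft_force: [0.3, 0.6, -1.5]
width: 0.0496
gripper_force: 54.9
```

```bash
python3 -c "
from h import *
s=get_state();print(s['time'],s['eef_pos'],s['gripper_force'],delta(ch(-48,0,.26),YC+np.pi/2))"
```

```text
23.7167 [0.53266266 0.24273461 0.26172334] 54.94016031069805 (array([ 11.78, -38.6 ,   0.06]), np.float64(0.507))
```

>>> carry_out --pt "0 -1.5 0 0" --pt "0.96 -3.1 0 0" --pt "0.96 -3.1 0 0" --pt "0.96 -3.1 0 0" --pt "0.96 -3.1 0 0" --pt "0.96 -3.1 0 0" --pt "0.96 -3.1 0 0" --pt "0.96 -3.1 0 0" --pt "0.96 -3.1 0 0" --pt "0.96 -3.1 0 0" --pt "0.96 -3.1 0 0" --pt "0.96 -3.1 0 0" --pt "0.96 -3.0 0 0" --pt "0 0 0 0.1014" --pt "0 0 0 0.1014" --pt "0 0 0 0.1014" --pt "0 0 0 0.1014" --pt "0 0 0 0.1014" --pt "0 0 0 0" --pt "0 0 0 0"

```text
time: 25.38
eef_pos: [0.5048, -0.1594, 0.2577]
eef_rot: [[-0.961, 0.275, -0.003], [0.275, 0.961, 0.0], [0.003, -0.0, -1.0]]
ft_force: [0.0, -0.6, -2.6]
width: 0.0492
gripper_force: 54.9
```

```bash
python3 -c "
from h import *
s=get_state();print(s['time'],s['eef_pos'],s['gripper_force'],delta(ch(-47.4,0,.19),YC+np.pi/2))
p=vision.camera_params('wrist');im=vision.capture('wrist')[...,::-1]
R=s['eef_rot'];t=s['eef_pos']
for lean in (-.05,0,.05): print('toe',((proj(p,[t+R@np.array([-.0036+.0015+lean*.11,y,.091]) for y in(-.05,.05)])-[120,60])*2).round(1).tolist())
print('wall edge, plate2 front-top',((proj(p,[ch(-50,-54,.09),ch(-50,54,.09),ch(-37.6,-50,.09),ch(-37.6,50,.09)])-[120,60])*2).round(1).tolist())
cv2.imwrite('pics/w9.png',cv2.resize(im[60:360,120:520],(800,600),interpolation=cv2.INTER_CUBIC))"
```

```text
25.3833 [ 0.50478599 -0.15939797  0.25768747] 54.94087292127915 (array([-0.01, -0.06,  6.77]), np.float64(0.003))
toe [[270.8, 303.7], [501.9, 303.8]]
toe [[270.1, 291.5], [502.6, 291.6]]
toe [[269.5, 279.2], [503.2, 279.3]]
wall edge, plate2 front-top [[286.9, 243.6], [483.8, 244.2], [295.0, 265.5], [475.6, 266.1]]
```

View pics/w9.png

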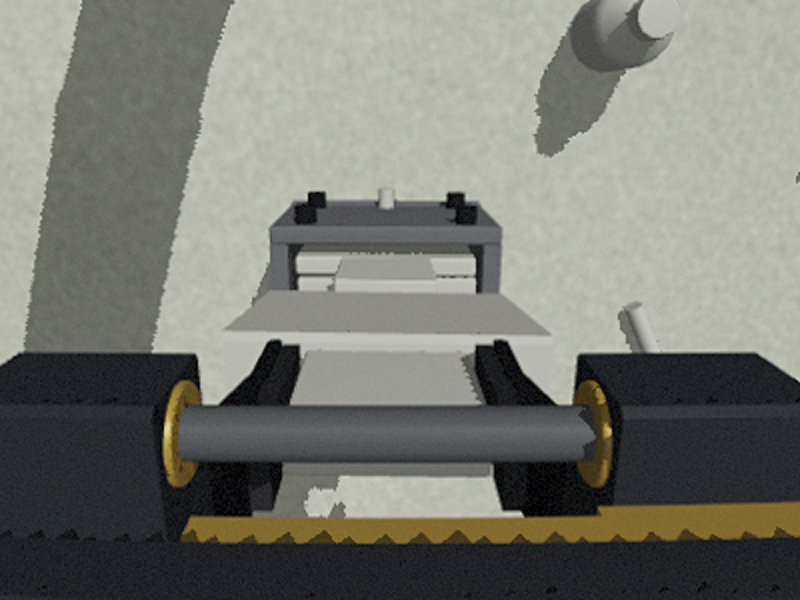

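The wedge is upright (toe at row 291), and both plates' shoulders show at rows 253–290. I've now viewed 11 pictures, one over the limit, so from here I'll use numbers only. Plate 2 looks further forward than expected, so I'll measure the edge profile.

```bash
python3 -c "
from h import *
im=cv2.imread('pics/w9.png',0).astype(int)
for c in (305,315,325,445,455,465): print(c,im[236:296:2,c-3:c+4].mean(1).astype(int).tolist())
s=get_state();p=vision.camera_params('wrist')
for x in(-50,-45,-40,-37.6,-32.6,-27.6,-22.6,-17.6): print(x,((proj(p,[ch(x,-40,.09),ch(x,-25,.136)])-[120,60])*2)[:,1].round(1))
"
```

```text
305 [100, 99, 104, 84, 68, 78, 87, 77, 124, 147, 178, 194, 188, 185, 184, 182, 181, 187, 155, 81, 118, 177, 192, 187, 185, 183, 186, 171, 146, 139]
315 [101, 100, 104, 84, 75, 84, 88, 78, 123, 146, 179, 193, 188, 184, 183, 182, 181, 188, 159, 85, 117, 177, 192, 187, 184, 183, 185, 170, 147, 140]
325 [99, 99, 103, 85, 76, 85, 88, 78, 124, 147, 179, 193, 188, 184, 184, 183, 180, 189, 161, 88, 117, 177, 191, 188, 183, 163, 164, 160, 143, 140]
445 [103, 104, 103, 88, 80, 85, 86, 86, 75, 124, 147, 178, 194, 188, 185, 185, 183, 182, 191, 154, 101, 163, 196, 188, 185, 185, 185, 186, 173, 147]
455 [103, 101, 103, 89, 81, 87, 88, 87, 78, 123, 146, 180, 195, 189, 186, 184, 183, 183, 191, 158, 103, 164, 197, 189, 185, 185, 184, 186, 172, 148]
465 [103, 101, 104, 91, 80, 79, 85, 87, 76, 124, 150, 180, 195, 188, 186, 186, 183, 182, 192, 160, 105, 161, 194, 188, 186, 185, 184, 186, 173, 149]
-50 [243.  263.3]
-45 [251.9 273.5]
-40 [260.7 283.5]
-37.6 [264.9 288.3]
-32.6 [273.7 298.3]
-27.6 [282.3 308.1]
-22.6 [290.9 317.8]
-17.6 [299.4 327.5]
```

Measured: plate 2's front top edge is at about x = -42.6 and plate 1's front is at about -31. Both stand upright but loose. The wedge will pack them, so I'll aim its centre at x = -46.3 and go down gently.

>>> carry_out --pt "0.22 -0.06 0.5 0.003" --pt "0 0 1.0 0" --pt "0 0 1.0 0" --pt "0 0 1.0 0" --pt "0 0 0.5 0" --pt "0 0 0 0" --pt "0 0 0 0" --pt "0 0 0 0"

```text
time: 26.1
eef_pos: [0.5036, -0.1599, 0.2192]
eef_rot: [[-0.96, 0.281, 0.0], [0.281, 0.96, -0.0], [-0.0, 0.0, -1.0]]
ft_force: [0.1, -0.4, -1.7]
width: 0.0497
gripper_force: 54.9
```

```bash
python3 -c "
from h import *
s=get_state();print(s['time'],s['eef_pos'],s['ft_force'],delta(ch(-49.9,0,.19),YC+np.pi/2))"
```

```text
26.1 [ 0.50356239 -0.15985558  0.21922547] [ 0.05477399 -0.36811097 -1.66474316] (array([0.15, 0.01, 2.92]), np.float64(-0.003))
```

>>> carry_out --pt "0.15 0 0.5 0" --pt "0 0 0.5 0" --pt "0 0 0.5 0" --pt "0 0 0.5 0" --pt "0 0 0.3 0" --pt "0 0 0 0" --pt "0 0 0 0"

```text
time: 26.68
eef_pos: [0.5018, -0.1593, 0.1957]
eef_rot: [[-0.96, 0.281, -0.0], [0.281, 0.96, 0.0], [0.0, -0.0, -1.0]]
ft_force: [-1.1, -0.5, -2.3]
width: 0.0492
gripper_force: 54.9
```

>>> carry_out --pt "0 0 0.3 0" --pt "0 0 0.3 0" --pt "0 0 0.3 0" --pt "0 0 0.3 0" --pt "0 0 0 0" --pt "0 0 0 0"

```text
time: 27.18
eef_pos: [0.5016, -0.1592, 0.1837]
eef_rot: [[-0.96, 0.281, -0.001], [0.281, 0.96, 0.0], [0.001, -0.0, -1.0]]
ft_force: [0.5, -0.5, -2.0]
width: 0.0497
gripper_force: 54.9
```

>>> carry_out --pt "0 0 0.2 0" --pt "0 0 0.2 0" --pt "0 0 0.2 0" --pt "0 0 0 0" --pt "0 0 0 0"

```text
time: 27.6
eef_pos: [0.5017, -0.1592, 0.1778]
eef_rot: [[-0.96, 0.281, -0.0], [0.281, 0.96, 0.0], [0.0, 0.0, -1.0]]
ft_force: [0.3, -0.7, -2.4]
width: 0.0492
gripper_force: 54.9
```

>>> carry_out --pt "0 0 0.2 0" --pt "0 0 0.2 0" --pt "0 0 0.2 0" --pt "0 0 0 0" --pt "0 0 0 0"

```text
time: 28.02
eef_pos: [0.502, -0.1593, 0.1719]
eef_rot: [[-0.96, 0.281, 0.0], [0.281, 0.96, -0.0], [-0.0, -0.0, -1.0]]
ft_force: [-0.8, 0.5, -1.8]
width: 0.0493
gripper_force: 54.9
```

>>> carry_out --pt "0 0 0.2 0" --pt "0 0 0.2 0" --pt "0 0 0 0" --pt "0 0 0 0"

```text
time: 28.35
eef_pos: [0.5022, -0.1594, 0.168]
eef_rot: [[-0.96, 0.281, 0.001], [0.281, 0.96, -0.0], [-0.001, -0.0, -1.0]]
ft_force: [1.7, -1.0, -1.5]
width: 0.0493
gripper_force: 54.9
```

>>> carry_out --pt "-0.03 0 0.2 0" --pt "-0.03 0 0.2 0" --pt "-0.03 0 0.2 0" --pt "0 0 0 0" --pt "0 0 0 0"

```text
time: 28.77
eef_pos: [0.5028, -0.1595, 0.1618]
eef_rot: [[-0.96, 0.281, 0.0], [0.281, 0.96, -0.0], [-0.0, -0.0, -1.0]]
ft_force: [1.2, -0.1, -2.5]
width: 0.0496
gripper_force: 54.9
```

>>> carry_out --pt "-0.03 0 0.2 0" --pt "-0.03 0 0.2 0" --pt "0 0 0 0" --pt "0 0 0 0"

```text
time: 29.1
eef_pos: [0.5034, -0.1597, 0.1579]
eef_rot: [[-0.96, 0.281, 0.0], [0.281, 0.96, 0.0], [-0.0, 0.0, -1.0]]
ft_force: [0.3, -1.0, -1.0]
width: 0.0491
gripper_force: 54.9
```

>>> carry_out --pt "-0.03 0 0.2 0" --pt "-0.03 0 0.2 0" --pt "0 0 0 0" --pt "0 0 0 0"

```text
time: 29.43
eef_pos: [0.5039, -0.1598, 0.1538]
eef_rot: [[-0.96, 0.281, 0.0], [0.281, 0.96, -0.0], [-0.0, -0.0, -1.0]]
ft_force: [1.7, -0.1, -1.0]
width: 0.0491
gripper_force: 54.9
```

>>> carry_out --pt "-0.03 0 0.2 0" --pt "-0.03 0 0.2 0" --pt "0 0 0 0" --pt "0 0 0 0"

```text
time: 29.77
eef_pos: [0.5044, -0.16, 0.15]
eef_rot: [[-0.96, 0.28, -0.0], [0.28, 0.96, -0.0], [0.0, -0.0, -1.0]]
ft_force: [-0.3, 0.3, 1.0]
width: 0.0495
gripper_force: 54.8
```

>>> carry_out --pt "-0.02 0 0.15 0" --pt "-0.02 0 0.15 0" --pt "0 0 0 0" --pt "0 0 0 0"

```text
time: 30.1
eef_pos: [0.5047, -0.1599, 0.1479]
eef_rot: [[-0.96, 0.279, -0.001], [0.279, 0.96, 0.0], [0.001, 0.0, -1.0]]
ft_force: [-1.7, 0.8, 10.9]
width: 0.0497
gripper_force: 54.8
```

>>> carry_out --pt "-0.02 0 0.1 0" --pt "-0.02 0 0.1 0" --pt "0 0 0 0" --pt "0 0 0 0"

```text
time: 30.43
eef_pos: [0.5049, -0.1599, 0.1469]
eef_rot: [[-0.961, 0.277, -0.001], [0.277, 0.961, 0.001], [0.001, 0.0, -1.0]]
ft_force: [-5.6, 2.3, 16.5]
width: 0.0494
gripper_force: 54.8
```

>>> carry_out --pt "0.05 0 0.1 0" --pt "0.05 0 0.1 0" --pt "0 0 0 0" --pt "0 0 0 0" --pt "0 0 0 0" --pt "0 0 0 0"

```text
time: 30.93
eef_pos: [0.5049, -0.1599, 0.1462]
eef_rot: [[-0.961, 0.277, 0.001], [0.277, 0.961, 0.0], [-0.001, 0.001, -1.0]]
ft_force: [-6.3, 2.9, 23.6]
width: 0.0496
gripper_force: 54.8
```

```bash
python3 -c "
from h import *
s=get_state();print(s['time'],s['eef_pos'],s['ft_force'],s['moment'])
p=vision.camera_params('wrist')
im=vision.capture('wrist');cv2.imwrite('pics/w10.png',im[...,::-1]);g=im.mean(2)
# wedge shoulders (left/right of tab): tool-frame prediction, plus far plates
R=s['eef_rot'];t=s['eef_pos']
q=proj(p,[t+R@np.array([-.0036+a,y,.011]) for y in(-.045,.045) for a in(-.0125,.0125)]);print(q.round(1))
for y in(0,2): 
  c=int(q[y][0]); print(c,g[100:260:2,c-1:c+2].mean(1).astype(int).tolist())
P=vision.camera_params('top');T=vision.capture('top')
print(proj(P,[ch(-22.6,0,.136),ch(-32.6,0,.136)]))
"
```

```text
30.9333 [ 0.50491702 -0.15993391  0.14624156] [-6.25939878  2.91139476 23.64647251] [0.56150855 1.40385776 1.19308481]
[[240.9 264.1]
 [238.1 226.5]
 [385.2 264.2]
 [388.  226.6]]
240 [186, 187, 193, 192, 191, 192, 195, 195, 194, 193, 191, 189, 188, 189, 191, 189, 189, 189, 194, 194, 190, 192, 193, 191, 187, 186, 186, 186, 191, 194, 195, 194, 196, 195, 195, 194, 192, 190, 190, 189, 191, 194, 194, 173, 102, 85, 90, 88, 87, 90, 114, 114, 110, 109, 106, 108, 80, 92, 103, 139, 149, 146, 146, 190, 199, 197, 191, 191, 191, 191, 191, 192, 191, 191, 194, 155, 46, 16, 14, 17]
385 [188, 189, 189, 188, 189, 193, 195, 196, 193, 193, 193, 191, 189, 188, 182, 183, 189, 195, 195, 195, 196, 194, 191, 192, 194, 196, 193, 193, 193, 193, 191, 190, 186, 186, 186, 188, 189, 191, 193, 192, 192, 192, 190, 169, 110, 85, 90, 90, 87, 88, 110, 112, 112, 110, 111, 107, 74, 93, 97, 138, 147, 149, 147, 145, 200, 198, 192, 191, 190, 191, 190, 192, 191, 192, 174, 72, 16, 20, 16, 19]
[[436.77475463 181.33461262]
 [435.47311215 185.70524136]]
```

>>> carry_out --pt "0 0 0 0" --pt "0 0 0 0" --pt "0 0 0 0" --pt "0 0 0 0" --pt "0 0 0 0" --pt "0 0 0 0"

```text
time: 31.53
eef_pos: [0.5049, -0.1599, 0.1462]
eef_rot: [[-0.961, 0.277, 0.001], [0.277, 0.961, 0.0], [-0.001, 0.001, -1.0]]
ft_force: [-6.4, 2.5, 24.3]
width: 0.0497
gripper_force: 54.8
```

```bash
python3 -c "
from bench import ticket
print(ticket.sign_off())"
```

```text
the job is handed in; nothing more can be done
None
```

The job is handed in with two full-width plates on the chamber floor; the arm is still gripping the wedge, jammed part-way with its toe about 45 mm above the floor and a steady push of about 24 N, and only the third full plate and the narrow plates remain in the rack, but I don't know the verdict, and I viewed 11 pictures against the limit of 10.

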